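# Put the calibration weights away

### The job

The balance check is done: take apart the two stacks of brass calibration weights on the balance pan and set each weight upright, flat on the bottom of the storage pot made for it - the smallest weight in the smallest pot and so on up to the largest. Set them down gently: precision weights must never be dropped, nor put down on the bare bench.

Things in the scene. Friction and masses are not known exactly. Their poses are not given: they have to be found in the camera images.
- balance: Electronic balance, white, fixed to the bench but placed anew each start; grey display panel at its -x side, flat square steel pan 170 x 178 mm, pan top 72 mm above the bench. Origin on the bench under the pan's centre, z up. Two stacks start on the pan, about 100 mm apart along the balance's y axis; either large weight at either side, either small weight on either large one.
- weight_500: Plain upright brass cylinder, 500 g calibration weight, the largest of the four: diameter 55 mm, height 25 mm. Origin at the centre of its underside, z up along its axis. Loose; starts on the balance pan (underside 72 mm above the bench) with one of the two small weights on top of it.
- weight_200: Plain upright brass cylinder, 200 g calibration weight, the second largest of the four: diameter 35 mm, height 25 mm. Origin at the centre of its underside, z up along its axis. Loose; starts on the balance pan (underside 72 mm above the bench) with one of the two small weights on top of it.
- weight_100: Plain upright brass cylinder, 100 g calibration weight, the second smallest of the four: diameter 24.6 mm, height 25 mm. Origin at the centre of its underside, z up along its axis. Loose; starts on top of one of the two large weights (underside 97 mm above the bench), within about 3 mm of its centre.
- weight_50: Plain upright brass cylinder, 50 g calibration weight, the smallest of the four: diameter 17.4 mm, height 25 mm. Origin at the centre of its underside, z up along its axis. Loose; starts on top of one of the two large weights (underside 97 mm above the bench), within about 3 mm of its centre.
- pot_500: Low round wooden pot, open, for the 500 g weight, the largest of four (the knobbed wooden domes behind are only lids). Outer diameter 79 mm, rim 16 mm above the bench; round well of diameter 63 mm, mouth chamfered 3 mm, flat grey floor 6 mm above the bench: a seated weight stands 15 mm out. Origin on the bench at the pot's centre, z up. Fixed; the pots swap places each start.
- pot_200: Low round wooden pot, open, for the 200 g weight, the second largest of four (the knobbed wooden domes behind are only lids). Outer diameter 59 mm, rim 16 mm above the bench; round well of diameter 43 mm, mouth chamfered 3 mm, flat grey floor 6 mm above the bench: a seated weight stands 15 mm out. Origin on the bench at the pot's centre, z up. Fixed; the pots swap places each start.
- pot_100: Low round wooden pot, open, for the 100 g weight, the second smallest of four (the knobbed wooden domes behind are only lids). Outer diameter 48.6 mm, rim 16 mm above the bench; round well of diameter 32.6 mm, mouth chamfered 3 mm, flat grey floor 6 mm above the bench: a seated weight stands 15 mm out. Origin on the bench at the pot's centre, z up. Fixed; the pots swap places each start.
- pot_50: Low round wooden pot, open, for the 50 g weight, the smallest of four (the knobbed wooden domes behind are only lids). Outer diameter 41.4 mm, rim 16 mm above the bench; round well of diameter 25.4 mm, mouth chamfered 3 mm, flat grey floor 6 mm above the bench: a seated weight stands 15 mm out. Origin on the bench at the pot's centre, z up. Fixed; the pots swap places each start.

How it is judged:
At the end, for the whole second after the job is handed in: Each of the four weights stands in the pot of its own size: its axis within 8 mm of the pot's, its underside on the well's floor (3 to 8 mm above the bench; nominally 6), upright within 0.1 rad, released and at rest (under 0.02 m/s) (horizontal distance between weight_500 and pot_500 below 0.008 m and z of weight_500 in the frame of pot_500 between 0.003 and 0.008 m and angle between each of weight_500, weight_200, weight_100, weight_50's own z axis and vertical below 0.1 rad and linear speed of each of weight_500, weight_200, weight_100, weight_50 below 0.02 m/s and contact force between the fingers and weight_500 below 0.05 N and horizontal distance between weight_200 and pot_200 below 0.008 m and z of weight_200 in the frame of pot_200 between 0.003 and 0.008 m and contact force between the fingers and weight_200 below 0.05 N and horizontal distance between weight_100 and pot_100 below 0.008 m and z of weight_100 in the frame of pot_100 between 0.003 and 0.008 m and contact force between the fingers and weight_100 below 0.05 N and horizontal distance between weight_50 and pot_50 below 0.008 m and z of weight_50 in the frame of pot_50 between 0.003 and 0.008 m and contact force between the fingers and weight_50 below 0.05 N); the robot touches nothing.
It fails at once if a weight is dropped: it moves faster than 0.6 m/s while the fingers do not hold it ((linear speed of weight_500 above 0.6 m/s and contact force between the fingers and weight_500 below 0.01 N) or (linear speed of weight_200 above 0.6 m/s and contact force between the fingers and weight_200 below 0.01 N) or (linear speed of weight_100 above 0.6 m/s and contact force between the fingers and weight_100 below 0.01 N) or (linear speed of weight_50 above 0.6 m/s and contact force between the fingers and weight_50 below 0.01 N)).
It fails at once if a weight comes down on the bare bench (its underside lower than 3 mm) (height (world z) of any of weight_500, weight_200, weight_100, weight_50 below 0.003 m).
It also fails if it takes over 106 s, if anything falls off the work surface, if the arm or the gripper's body presses on something with over 40 N, if the wrist force passes 120 N, or if a joint passes its speed limit or range.

### The arm

A 6-joint arm with a two-finger parallel gripper is mounted at the origin on a cart in front of the work surface, level with it; the furniture and walls round the work are solid. World frame = base frame: x ahead of the robot, y to its left, z up, the work surface at z = 0. Lengths are in m, angles in rad, forces in N, time in s.
With the tool pointing down it reaches from about 0.25 to 0.725 m from the base axis. Payload 9.7 kg.
Tool frame: the origin (TCP) lies at the very end of the fingers, on their centre line; the grasp point (between the pads) lies 19 mm behind it; z points along the fingers, y is the line along which they close (so a half turn about z gives the same grasp; the last joint's range is limited). The gripper opens to 85 mm and grips with 20 to 120 N. Pads are 22 mm wide; open, the fingers measure 114 mm over their backs; the gripper's body (76 mm by 85 mm) begins 54 mm behind the grasp point. The pads swing forward as they close: fully open they stand 13 mm farther back than shut.
Start: joints at [-1.322, 0.087, 0.176, 1.66, 0, 1.571], TCP at [0.135, -0.533, 0.231] pointing down, gripper open.
Joint ranges: [-3.13, 3.13], [-0.85, 1.81], [-1.15, 1.24], [-2.2, 2.28], [-1.44, 1.52], [-3.14, 3.14]. Speed limits (rad/s): [2.22, 2.22, 2.57, 3.14, 3.14, 3.14].

### API

Orientations are given as a unit quaternion [x, y, z, w].
In Python, from workcell import sense, snapshot, camera_model, job_done gives the robot as it stands.
- The arm moves only by the tool send_rows, never from a script. Its argument "steps" is one flat list of numbers, 7 for each row, row after row: the shift along the tool's x, y, z in cm, then the turn, a rotation vector about the tool's x, y, z in degrees, then the opening in per cent of the stroke, from 0 (shut) to 100 (fully open). In form: [tx, ty, tz, rx, ry, rz, grip, tx, ty, tz, rx, ry, rz, grip, ...]. A call has 1 to 12 rows; each row shifts and turns the commanded pose from where the row before left it, along the tool's axes as they then stand; what a row does not reach is not made up. A row lasts 1/12 s, in which the tool goes at most 41.7 mm and 7.16 degrees, less where a joint would pass 70% of its speed; a pose out of reach is approached as far as the arm can. A call is refused whole if a number of a shift passes 4.17 or a number of a turn 7.16, either way. A call with a gripper value outside its range is refused whole. The fingers move at their own pace and stop on an object; "squeeze" is the grip in N (left out, the last holds). Time passes only in rows, so rows that do not move let the fingers close. It gives the time, the measured TCP pose, the force, the opening and the grip force at its end, in the units of the state.
- sense(): the state, without advancing time (a new reading comes with each control period).
- snapshot(name): name is "side" or "top" or "wrist"; returns the picture (400x640x3 uint8, red, green, blue); there is no depth.
- camera_model(name): a dict with "mtx" (3x3 intrinsics, pixels), "origin" and "attitude" of the camera in the world. Camera axes: x right, y down, z forward; pixel columns grow to the right and rows downward; lengths in m; the calibration is good to about 2 mm. A picture is of the moment at which its call begins: read the wrist's pose just before it. camera_model takes no time and is no camera call; for the wrist camera it gives the pose at the moment of the call.
- job_done(): hands the job in; it is judged then, once.
The state is a dict: "clock": time; "joints": joint angles; "dq": joint speeds; "joint_torque": joint torques, N m; "ee_pos": TCP position; "eef_rot": TCP orientation; "force": force on the tool from outside, world axes, zero at the start; "torque": the same for the moment, N m; "opening": finger opening in m; "gripper_force": force on a finger pad.
Only numpy, scipy, OpenCV 4.12 (cv2) and the standard library are available. Lean on these libraries where they do the work, as an engineer would, in place of code of your own. Each camera call takes 0.05 s, during which the arm holds its last target. There are 200 camera calls.

## Working session

There is one attempt and no reset: what is moved stays moved. The work goes in short steps, Python scripts to look and compute and a tool call to move; the robot and the scene stay as the last step left them, time stands still between calls to the robot, and variables do not carry over. Pictures are saved under pics/ and viewed, at most 14 in all, crops included, and the job is handed in when it is done.

Besides the shell and the picture viewer there is one more tool, called after "Call:" as name(argument=value, ...) on one line, values as JSON. send_rows: Moves the arm, as the interface text tells. Its arguments: {"type":"object","properties":{"steps":{"type":"array","items":{"type":"number"}},"squeeze":{"type":"number"}},"required":["steps"]}

```bash
mkdir -p pics
cat > h.py <<'E'
import numpy as np, cv2
from scipy.spatial.transform import Rotation as R
from workcell import sense, snapshot, camera_model, job_done
def save(n,f):
    m=camera_model(n); im=snapshot(n); cv2.imwrite('pics/'+f,im[:,:,::-1]); return im,m
def rot(m):
    a=np.array(m['attitude'],float)
    return a if a.shape==(3,3) else R.from_quat(a).as_matrix()
def px2w(m,u,v,z):
    d=rot(m)@np.linalg.inv(np.array(m['mtx']))@np.array([u,v,1.]); o=np.array(m['origin'])
    return o+d*(z-o[2])/d[2]
def w2px(m,p):
    c=np.array(m['mtx'])@rot(m).T@(np.array(p)-np.array(m['origin'])); return c[:2]/c[2]
E
python3 - <<'E'
from h import *
s=sense();print(s)
for n in('top','side'):
    im,m=save(n,n+'0.png');print(m)
E
```

```text
{'clock': 0.0, 'joints': array([-1.32200310e+00,  8.74599384e-02,  1.75105097e-01,  1.65984084e+00,
        6.22936065e-05,  1.57077808e+00]), 'dq': array([ 8.31444933e-05, -9.36067488e-04,  9.95909436e-04,  1.38726477e-03,
        1.13449098e-03, -6.34781244e-04]), 'joint_torque': array([-2.22994968e-03, -5.20389998e+01,  4.64802969e+01,  1.63462147e-02,
       -1.50396418e-04,  1.07417614e-05]), 'ee_pos': array([ 0.13538293, -0.53281225,  0.23056827]), 'eef_rot': array([ 9.92271341e-01,  1.24085033e-01, -5.59004649e-05, -6.98133884e-04]), 'force': array([ 0.19346832,  0.14681599, -0.09917772]), 'torque': array([-0.00774404, -0.01630341, -0.01347399]), 'gripper_force': 0.0, 'opening': 0.08538878931580988}
{'mtx': array([[366.0775936 ,   0.        , 324.87678446],
       [  0.        , 366.0775936 , 201.50866895],
       [  0.        ,   0.        ,   1.        ]]), 'origin': array([0.45909382, 0.01446018, 0.99199631]), 'attitude': array([-0.70490367,  0.70797022, -0.02987782,  0.03156423])}
{'mtx': array([[390.78757152,   0.        , 315.14465586],
       [  0.        , 390.78757152, 201.99780694],
       [  0.        ,   0.        ,   1.        ]]), 'origin': array([0.2191619 , 0.67685035, 0.55217283]), 'attitude': array([-0.19100531,  0.85582066, -0.46635253,  0.11663314])}
```

View pics/top0.png

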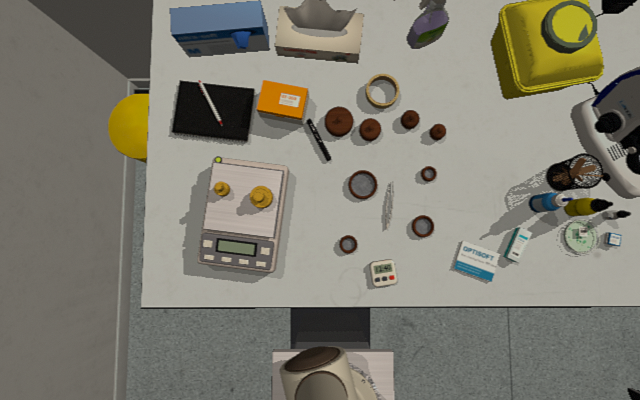

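View pics/side0.png

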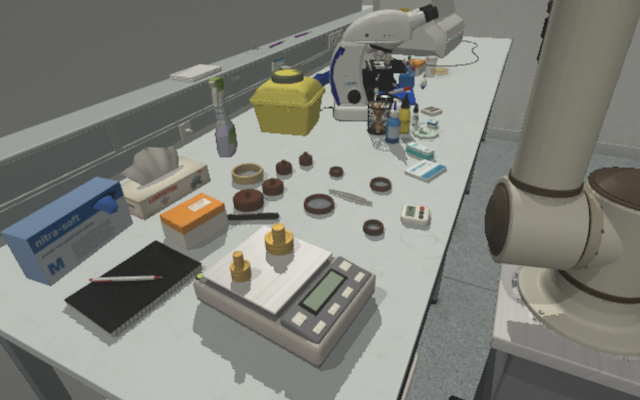

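The top picture shows the pots near (363,185), (422,226), (348,244) and (429,174), and the stacks near (221,188) and (261,197). I'll measure them next.

Run:
```python
from h import *
im=cv2.imread('pics/top0.png'); m=camera_model('top')
a=cv2.resize(im[155:265,335:445],None,fx=5,fy=5,interpolation=cv2.INTER_CUBIC)
b=cv2.resize(im[165:225,195:290],None,fx=5,fy=5,interpolation=cv2.INTER_CUBIC)
c=np.zeros((550,800,3),np.uint8);c[:,:550]=a
b=cv2.rotate(b,cv2.ROTATE_90_CLOCKWISE)
c[:475,550:800]=b[:,:250]
cv2.imwrite('pics/crop.png',c)
hsv=cv2.cvtColor(im,cv2.COLOR_BGR2HSV)
for (u,v) in((363,185),(422,226),(348,244),(429,174)):
    r=22; w=im[v-r:v+r,u-r:u+r].astype(int); # dark reddish wood
    mask=((w[:,:,2]-w[:,:,0]>12)&(w[:,:,2]<140)).astype(np.uint8)
    n,l,st,ce=cv2.connectedComponentsWithStats(mask,connectivity=8)
    k=1+np.argmax(st[1:,4]); ys,xs=np.where(l==k); 
    (x,y),(W,H),an=cv2.minAreaRect(np.c_[xs,ys].astype(np.float32)) 
    (ex,ey),rad=cv2.minEnclosingCircle(np.c_[xs,ys].astype(np.float32))
    p=px2w(m,u-r+ex,v-r+ey,.012); print((u,v),st[k],(ex+u-r,ey+v-r),p.round(4),'dia',2*(rad+.5)*.98/366)
for (u,v) in((221,188),(261,197)):
    print(px2w(m,u,v,.12))
```

```text
(363, 185) [  8   7  29  29 253] (362.3400001525879, 184.13999938964844) [ 0.5911 -0.0846  0.012 ] dia 0.08132020554255918
(422, 226) [ 12  11  22  22 208] (422.6842098236084, 226.15789413452148) [ 0.4773 -0.2442  0.012 ] dia 0.06413548558136153
(348, 244) [ 14  13  18  19 147] (347.8518524169922, 243.96296310424805) [ 0.4309 -0.044   0.012 ] dia 0.05242165330980644
(429, 174) [ 14  14  16  15 130] (428.5, 173.5) [ 0.6192 -0.2638  0.012 ] dia 0.04501463530493564
[0.56874396 0.2655986  0.12      ]
[0.5466021  0.16929845 0.12      ]
```

View pics/crop.png

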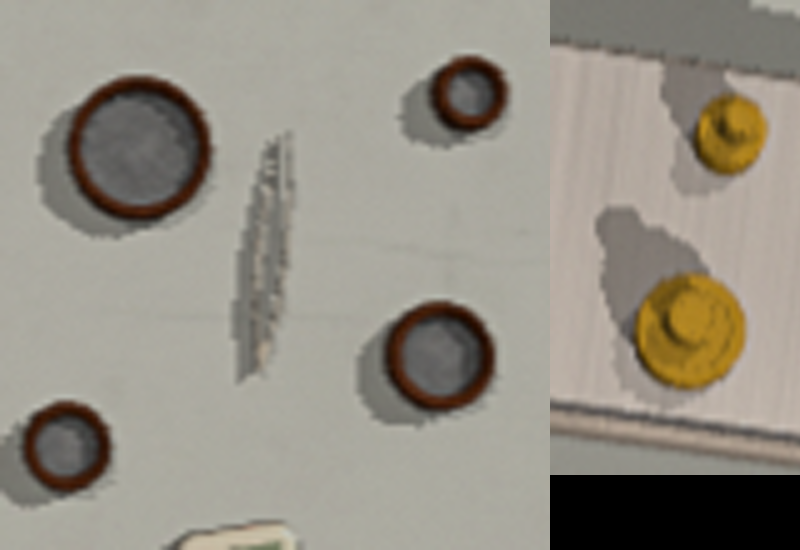

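The pots are clear from the top view: pot_500 (0.591,-0.085), pot_200 (0.477,-0.244), pot_100 (0.431,-0.044), pot_50 (0.619,-0.264). In the crop the 500 stack is at -y and the 200 stack at +y. I'll write a row calculator and move above the stacks.

```bash
cat >> h.py <<'E'
def plan(p,yaw=None,n=None,grip=100,start=None):
    """print tool-axis rows to go from the measured pose to p (world), tool down, tool-x at yaw deg; returns nothing"""
    s=sense(); P=np.array(s['ee_pos']) if start is None else np.array(start); A=R.from_quat(s['eef_rot']).as_matrix()
    y0=np.degrees(np.arctan2(A[1,0],A[0,0])); y1=y0 if yaw is None else yaw
    d=np.array(p)-P; dy=(y1-y0+180)%360-180
    n=n or int(np.ceil(max(np.linalg.norm(d)/.040,abs(dy)/7.1)))
    rows=[]; print('yaw',y0.round(2),'n',n)
    for i in range(n):
        a=np.radians(y0+dy*i/n); T=np.array([[np.cos(a),np.sin(a),0],[np.sin(a),-np.cos(a),0],[0,0,-1]])
        t=T.T@(d/n)*100; rows.append([round(x,2) for x in t]+[0,0,round(-dy/n,2),grip])
    if yaw is None: print(n,'x',rows[0]); return
    for k in range(0,n,12): print(str(sum(rows[k:k+12],[])).replace(' ',''))
E
python3 - <<'E'
from h import *
plan([.545,.217,.25],yaw=104,n=24)
E
```

```text
yaw 14.25 n 24
[np.float64(2.42),np.float64(-2.61),np.float64(-0.08),0,0,np.float64(-3.74),100,np.float64(2.59),np.float64(-2.44),np.float64(-0.08),0,0,np.float64(-3.74),100,np.float64(2.74),np.float64(-2.27),np.float64(-0.08),0,0,np.float64(-3.74),100,np.float64(2.88),np.float64(-2.09),np.float64(-0.08),0,0,np.float64(-3.74),100,np.float64(3.01),np.float64(-1.89),np.float64(-0.08),0,0,np.float64(-3.74),100,np.float64(3.13),np.float64(-1.69),np.float64(-0.08),0,0,np.float64(-3.74),100,np.float64(3.24),np.float64(-1.49),np.float64(-0.08),0,0,np.float64(-3.74),100,np.float64(3.33),np.float64(-1.27),np.float64(-0.08),0,0,np.float64(-3.74),100,np.float64(3.4),np.float64(-1.05),np.float64(-0.08),0,0,np.float64(-3.74),100,np.float64(3.46),np.float64(-0.83),np.float64(-0.08),0,0,np.float64(-3.74),100,np.float64(3.51),np.float64(-0.6),np.float64(-0.08),0,0,np.float64(-3.74),100,np.float64(3.54),np.float64(-0.37),np.float64(-0.08),0,0,np.float64(-3.74),100]
[np.float64(3.56),np.float64(-0.14),np.float64(-0.08),0,0,np.float64(-3.74),100,np.float64(3.56),np.float64(0.09),np.float64(-0.08),0,0,np.float64(-3.74),100,np.float64(3.55),np.float64(0.33),np.float64(-0.08),0,0,np.float64(-3.74),100,np.float64(3.52),np.float64(0.56),np.float64(-0.08),0,0,np.float64(-3.74),100,np.float64(3.47),np.float64(0.78),np.float64(-0.08),0,0,np.float64(-3.74),100,np.float64(3.41),np.float64(1.01),np.float64(-0.08),0,0,np.float64(-3.74),100,np.float64(3.34),np.float64(1.23),np.float64(-0.08),0,0,np.float64(-3.74),100,np.float64(3.25),np.float64(1.45),np.float64(-0.08),0,0,np.float64(-3.74),100,np.float64(3.15),np.float64(1.65),np.float64(-0.08),0,0,np.float64(-3.74),100,np.float64(3.04),np.float64(1.86),np.float64(-0.08),0,0,np.float64(-3.74),100,np.float64(2.91),np.float64(2.05),np.float64(-0.08),0,0,np.float64(-3.74),100,np.float64(2.77),np.float64(2.24),np.float64(-0.08),0,0,np.float64(-3.74),100]
```

Call:
send_rows(steps=[2.4,-2.6,-0.1,0,0,-3.75,100,2.6,-2.4,-0.1,0,0,-3.75,100,2.7,-2.3,-0.1,0,0,-3.75,100,2.9,-2.1,-0.1,0,0,-3.75,100,3.0,-1.9,-0.1,0,0,-3.75,100,3.1,-1.7,-0.1,0,0,-3.75,100,3.2,-1.5,-0.1,0,0,-3.75,100,3.3,-1.3,-0.1,0,0,-3.75,100,3.4,-1.0,-0.1,0,0,-3.75,100,3.5,-0.8,-0.1,0,0,-3.75,100,3.5,-0.6,-0.1,0,0,-3.75,100,3.5,-0.4,-0.1,0,0,-3.75,100], squeeze=30)

```text
clock: 1.1
ee_pos: [0.3388, -0.1572, 0.2432]
eef_rot: [0.869, 0.496, 0.0, 0.0]
force: [0.9, -1.4, 0.0]
opening: 0.0854
gripper_force: 0.0
```

Call:
send_rows(steps=[3.6,-0.1,-0.1,0,0,-3.75,100,3.6,0.1,-0.1,0,0,-3.75,100,3.5,0.3,-0.1,0,0,-3.75,100,3.5,0.6,-0.1,0,0,-3.75,100,3.5,0.8,-0.1,0,0,-3.75,100,3.4,1.0,-0.1,0,0,-3.75,100,3.3,1.2,-0.1,0,0,-3.75,100,3.3,1.4,-0.1,0,0,-3.75,100,3.1,1.7,0,0,0,-3.75,100,3.0,1.9,0,0,0,-3.75,100,2.9,2.0,0,0,0,-3.75,100,2.8,2.2,0,0,0,-3.75,100])

```text
clock: 2.1
ee_pos: [0.5426, 0.2178, 0.2508]
eef_rot: [0.613, 0.79, -0.0, -0.0]
force: [0.3, -0.5, 0.3]
opening: 0.0856
gripper_force: 0.0
```

Call:
send_rows(steps=[0,0,0,0,0,0,50,0,0,0,0,0,0,50,0,0,0,0,0,0,50])

```text
clock: 2.35
ee_pos: [0.5419, 0.2159, 0.2508]
eef_rot: [0.614, 0.789, -0.001, -0.0]
force: [0.6, -0.4, 0.4]
opening: 0.0517
gripper_force: 0.0
```

Run:
```python
from h import *
s=sense();print(s['clock'],s['ee_pos'],s['joints'],s['opening'])
im,m=save('wrist','w1.png');print(m)
```

```text
2.35 [0.54190268 0.21590506 0.25079742] [ 3.79250733e-01  1.79254116e-01  3.16476337e-01  1.70931678e+00
 -2.18698624e-04  1.70142012e+00] 0.051681337931730534
{'mtx': array([[316.29720165,   0.        , 314.99596708],
       [  0.        , 316.29720165, 195.84233187],
       [  0.        ,   0.        ,   1.        ]]), 'origin': array([0.5245772 , 0.28718667, 0.39344569]), 'attitude': array([0.98171483, 0.1226011 , 0.01719527, 0.14460043])}
```

View pics/w1.png

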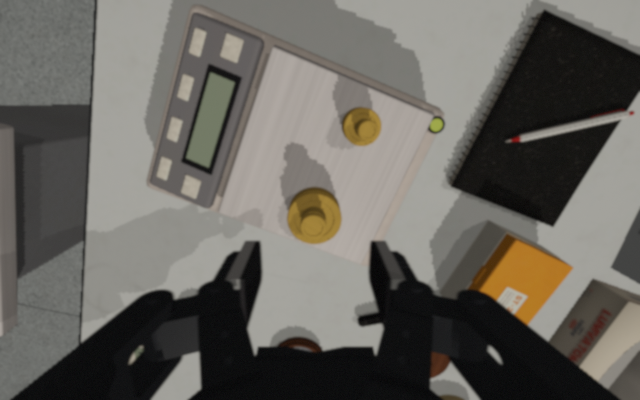

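The wrist view shows the 500 stack at about (314,215), its small weight at (313,220), and the 200 stack at (361,127), its small weight at (368,128). I'll enlarge it and measure.

```bash
cat >> h.py <<'E'
def circ(m,c,z,r,n=40):
    t=np.linspace(0,2*np.pi,n,endpoint=False)
    return np.array([w2px(m,[c[0]+r*np.cos(a),c[1]+r*np.sin(a),z]) for a in t])
E
cat > see.py <<'E'
from h import *
im=cv2.imread('pics/w1.png')
s=sense();m=camera_model('wrist')
x0,y0,x1,y1=270,95,400,255;f=5
c=cv2.resize(im[y0:y1,x0:x1],None,fx=3.7,fy=3.7,interpolation=cv2.INTER_CUBIC);f=3.7
cv2.imwrite('pics/w1c.png',c)
E
python3 see.py
```

```text
(no output)
```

View pics/w1c.png

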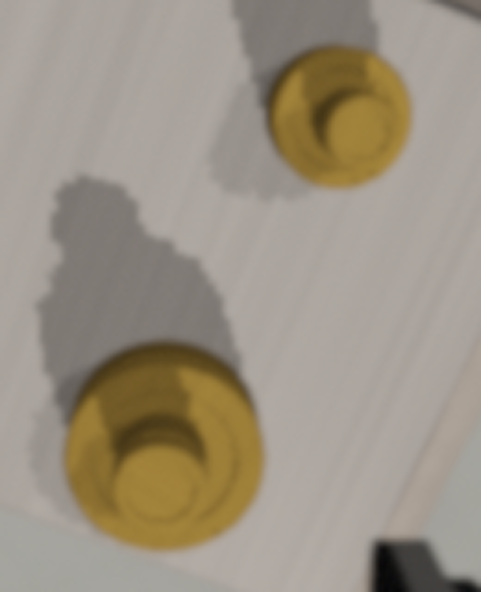

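Run:
```python
from h import *
m=camera_model('wrist');g=lambda x,y,z:px2w(m,270+x/3.7-.3,95+y/3.7-.3,z)
w100=g(156,482,.122);w50=g(360,127,.122);print(w100,w50,'500',g(165,452,.097),'200',g(341,116,.097))
t=camera_model('top')
for p in(w100,w50):print(w2px(t,p))
# diameters
print([np.ptp(circ(m,w100,.122,r)[:,0]) for r in(.0123,.0087)])
plan([w100[0],w100[1],.20],grip=55); plan([w50[0],w50[1],.15],grip=40)
```

```text
[0.54837743 0.17936851 0.122     ] [0.5724311  0.27519747 0.122     ] 500 [0.5508244  0.17855673 0.097     ] 200 [0.57148209 0.27555638 0.097     ]
[256.64823029 196.19659063]
[216.78962449 186.3868313 ]
[np.float64(26.57585540477686), np.float64(18.793062484443226)]
yaw 104.2 n 2
2 x [np.float64(-1.83), np.float64(-0.13), np.float64(2.57), 0, 0, np.float64(-0.0), 55]
yaw 104.2 n 4
4 x [np.float64(1.26), np.float64(1.11), np.float64(2.53), 0, 0, np.float64(-0.0), 40]
```

Wrist gives 100 g (on the 500) at (0.548,0.179) and 50 g (on the 200) at (0.572,0.275). The top camera disagrees by a few mm in y, so I'll look from closer.

Call:
send_rows(steps=[-1.8,-0.1,2.7,0,0,0,55,-1.8,-0.1,2.7,0,0,0,55,0,0,2.5,0,0,0,55,0,0,0,0,0,0,55,0,0,0,0,0,0,55])

```text
clock: 2.82
ee_pos: [0.5483, 0.1795, 0.1725]
eef_rot: [0.615, 0.789, -0.0, -0.0]
force: [-0.7, -0.2, 0.5]
opening: 0.0471
gripper_force: 0.0
```

Run:
```python
from h import *
s=sense();print(s['clock'],s['ee_pos'],s['opening'])
im,m=save('wrist','w2.png');print(w2px(m,s['ee_pos']),w2px(m,[.5484,.1794,.122]))
cv2.imwrite('pics/w2c.png',cv2.resize(im[150:350,190:440,::-1],None,fx=3,fy=3,interpolation=cv2.INTER_CUBIC))
```

```text
2.8167 [0.54825705 0.17950146 0.17248584] 0.04713285506198097
[314.01997568 254.29873923] [314.54678518 218.47975061]
```

View pics/w2c.png

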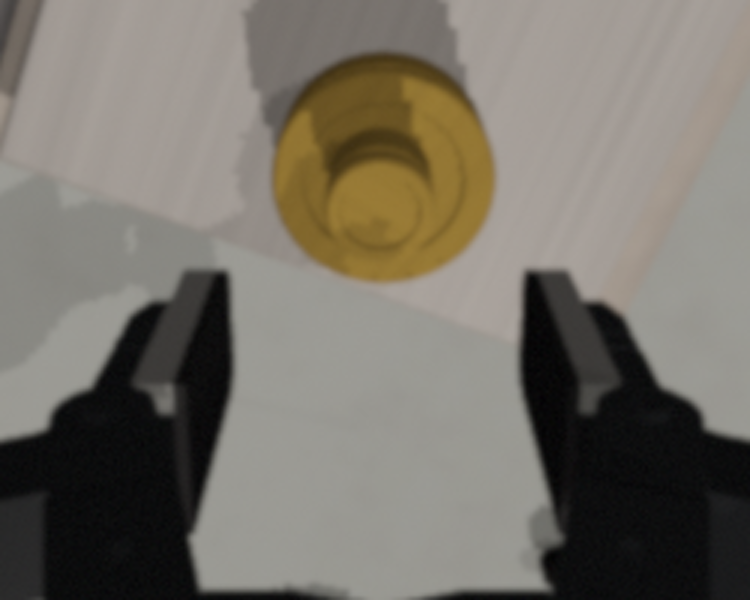

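The 100 g top face is at (316,218), against a predicted (314.5,218.5), so the wrist calibration is good and the fingers are centred. I'll descend and grip.

Call:
send_rows(steps=[0,0,2.5,0,0,0,55,0,0,2.5,0,0,0,55,0,0,1.3,0,0,0,55,0,0,0,0,0,0,50,0,0,0,0,0,0,40,0,0,0,0,0,0,30,0,0,0,0,0,0,20,0,0,0,0,0,0,10,0,0,0,0,0,0,10,0,0,0,0,0,0,10,0,0,0,0,0,0,10], squeeze=30)

```text
clock: 3.78
ee_pos: [0.5499, 0.181, 0.1116]
eef_rot: [0.614, 0.789, 0.001, 0.001]
force: [-1.2, -0.2, 7.0]
opening: 0.0228
gripper_force: 29.5
```

Run:
```python
from h import *
s=sense();print(s['clock'],s['ee_pos'],s['opening'],s['gripper_force'],s['force'])
plan([.4309,-.044,.17],start=[s['ee_pos'][0],s['ee_pos'][1],.17],grip=10)
```

```text
3.7833 [0.54993228 0.18104653 0.11161836] 0.022832463841975487 29.497186839580536 [-1.1696617  -0.23075153  7.01307141]
yaw 104.26 n 7
7 x [np.float64(-2.7), np.float64(-2.44), np.float64(0.0), 0, 0, np.float64(-0.0), 10]
```

Run:
```python
from h import *
im,m=save('wrist','w3.png')
cv2.imwrite('pics/w3c.png',cv2.resize(im[170:310,220:410,::-1],None,fx=4,fy=4,interpolation=cv2.INTER_CUBIC))
```

```text
(no output)
```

View pics/w3c.png

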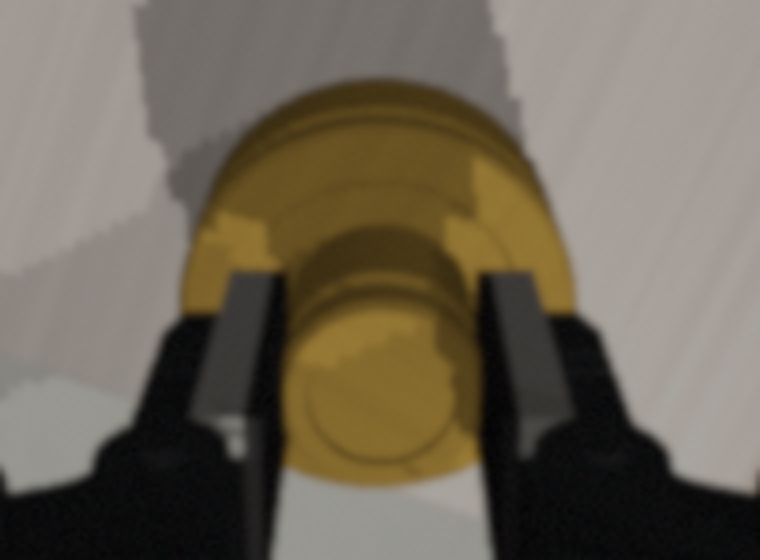

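The 100 g is held between the tips at about mid-height and upright. I'll lift slowly and then carry it.

Call:
send_rows(steps=[0,0,-0.3,0,0,0,10,0,0,-0.5,0,0,0,10,0,0,-1.0,0,0,0,10,0,0,-1.5,0,0,0,10,0,0,-1.5,0,0,0,10,0,0,-1.0,0,0,0,10,0,0,0,0,0,0,10], squeeze=40)

```text
clock: 4.42
ee_pos: [0.5501, 0.181, 0.1704]
eef_rot: [0.614, 0.789, 0.002, 0.001]
force: [0.5, -0.1, -0.3]
opening: 0.0222
gripper_force: 39.3
```

Run:
```python
from h import *
s=sense();print(s['clock'],s['ee_pos'],s['opening'],s['gripper_force'],s['force'],s['eef_rot'])
plan([.4309,-.044,.12],grip=10,n=10)
im,m=save('wrist','w4.png')
cv2.imwrite('pics/w4c.png',cv2.resize(im[170:310,220:410,::-1],None,fx=4,fy=4,interpolation=cv2.INTER_CUBIC))
```

```text
4.4167 [0.55011822 0.18099747 0.17036464] 0.022217091783751846 39.26245450973511 [ 0.46399948 -0.06660175 -0.3188066 ] [0.6138908  0.78938847 0.00163692 0.00112036]
yaw 104.26 n 10
10 x [np.float64(-1.89), np.float64(-1.71), np.float64(0.5), 0, 0, np.float64(-0.0), 10]
```

View pics/w4c.png

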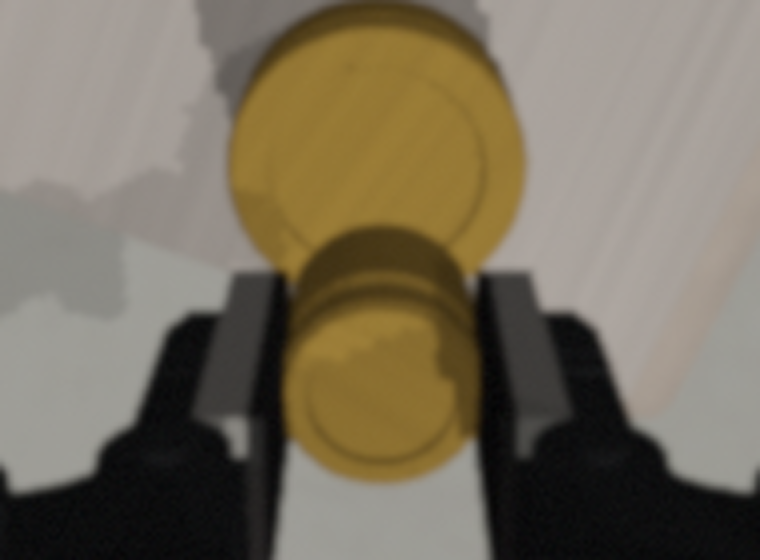

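Held cleanly. I'll move over pot_100 at z 0.12.

Call:
send_rows(steps=[-1.0,-0.9,0,0,0,0,10,-2.0,-1.8,0,0,0,0,10,-2.4,-2.2,0,0,0,0,10,-2.4,-2.2,0,0,0,0,10,-2.4,-2.2,0.5,0,0,0,10,-2.4,-2.2,0.5,0,0,0,10,-2.4,-2.2,1,0,0,0,10,-2.0,-1.8,1,0,0,0,10,-1.3,-1.1,1,0,0,0,10,-0.6,-0.5,0.5,0,0,0,10,0,0,0.5,0,0,0,10,0,0,0,0,0,0,10])

```text
clock: 5.47
ee_pos: [0.4297, -0.0444, 0.1162]
eef_rot: [0.614, 0.789, -0.0, -0.001]
force: [0.7, 0.1, -0.6]
opening: 0.0224
gripper_force: 39.4
```

```bash
cat >> h.py <<'E'
def potfind(im,m,guess,dia,win=1.0,z=.016):
    """fit pot outer-rim and position by maximizing dark-red mask overlap of a projected ring"""
    w=im.astype(int); mask=((w[:,:,0]-w[:,:,2]>14)&(w[:,:,0]<150)&(w[:,:,0]>1.35*w[:,:,2])).astype(np.float32)
    best=None
    ri=dia/2-.008+.003; ro=dia/2
    for step,rng in((.002,.016),(.0005,.002)):
        c0=guess if best is None else best[1]
        for dx in np.arange(-rng,rng+1e-9,step):
            for dy in np.arange(-rng,rng+1e-9,step):
                c=(c0[0]+dx,c0[1]+dy); sc=0
                for r,wt in((ri+.001,1),((ri+ro)/2,1),(ro-.0007,1),(ro+.002,-1),(ri-.006,-1)):
                    p=np.round(circ(m,c,z,r)).astype(int); ok=(p[:,0]>=0)&(p[:,0]<640)&(p[:,1]>=0)&(p[:,1]<400)
                    sc+=wt*mask[p[ok,1],p[ok,0]].sum()/40
                if best is None or sc>best[0]: best=(sc,c)
    return best
E
python3 - <<'E'
from h import *
s=sense();print(s['clock'],s['ee_pos'],s['force'],s['gripper_force'])
im,m=save('wrist','w5.png')
b=potfind(im,m,(.4309,-.044),.0486);print(b)
o=im[:,:,::-1].copy()
for r in(.0243,.0193):cv2.polylines(o,[np.round(circ(m,b[1],.016,r)).astype(int)],True,(0,255,0),1)
cv2.imwrite('pics/w5c.png',cv2.resize(o[100:310,190:440],None,fx=2.8,fy=2.8))
E
```

```text
5.4667 [ 0.42968733 -0.04441903  0.11619248] [ 0.69256067  0.10998013 -0.59062857] 39.396613240242004
(np.float32(2.4), (np.float64(0.4304), np.float64(-0.041999999999999996)))
```

View pics/w5c.png

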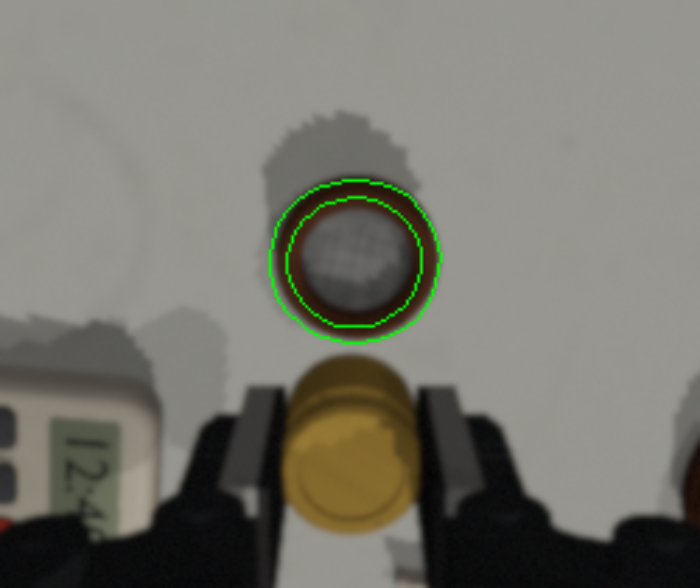

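The pot is well ringed (fit (0.430,-0.042)). The weight's top is centred near pixel (315.7,267.5). I'll work out the offset.

Run:
```python
from h import *
s=sense();m=camera_model('wrist');p=np.array(s['ee_pos'])
for dz in(.011,.014):
    w=px2w(m,315.7-.3,267.4,p[2]+dz);print('weight-TCP',w-p)
# 500 centre from w4 (pose at (.5501,.1810,.1704)); same camera offset relative to the tool
o=np.array(m['origin'])-p; m2=dict(m,origin=o+np.array([.5501,.1810,.1704]))
print('500',px2w(m2,314.2,209.5,.097), '100 bottom guess')
t=np.array([.4304,-.0417,p[2]]);plan(t,n=1)
```

```text
weight-TCP [ 0.00093488 -0.00093496  0.011     ]
weight-TCP [0.00051685 0.00070612 0.014     ]
500 [0.5504059 0.1791144 0.097    ] 100 bottom guess
yaw 104.26 n 1
1 x [np.float64(0.22), np.float64(0.09), np.float64(0.0), 0, 0, np.float64(-0.0), 100]
```

Call:
send_rows(steps=[0.2,0.1,0.8,0,0,0,10,0,0,1.8,0,0,0,10,0,0,2,0,0,0,10,0,0,2,0,0,0,10,0,0,1.3,0,0,0,10,0,0,0.7,0,0,0,10,0,0,0.4,0,0,0,10,0,0,0,0,0,0,10,0,0,0,0,0,0,10])

```text
clock: 6.27
ee_pos: [0.4309, -0.0422, 0.0279]
eef_rot: [0.614, 0.79, 0.0, 0.0]
force: [-0.4, -0.3, -0.0]
opening: 0.0224
gripper_force: 39.4
```

Call:
send_rows(steps=[0,0,0.1,0,0,0,10,0,0,0.1,0,0,0,10,0,0,0.1,0,0,0,10,0,0,0.1,0,0,0,10,0,0,0,0,0,0,10])

```text
clock: 6.68
ee_pos: [0.4304, -0.0425, 0.0232]
eef_rot: [0.614, 0.789, 0.0, 0.0]
force: [-0.3, 0.2, -0.9]
opening: 0.0225
gripper_force: 39.4
```

Call:
send_rows(steps=[0,0,0.1,0,0,0,10,0,0,0.1,0,0,0,10,0,0,0,0,0,0,10,0,0,0,0,0,0,10])

```text
clock: 7.02
ee_pos: [0.4304, -0.0425, 0.0212]
eef_rot: [0.614, 0.789, -0.0, -0.0]
force: [0.2, -0.7, -0.8]
opening: 0.0222
gripper_force: 39.4
```

Call:
send_rows(steps=[0,0,0.1,0,0,0,10,0,0,0,0,0,0,10,0,0,0,0,0,0,10])

```text
clock: 7.27
ee_pos: [0.4305, -0.0424, 0.0207]
eef_rot: [0.614, 0.789, 0.0, 0.0]
force: [-2.4, 0.7, 3.5]
opening: 0.0226
gripper_force: 39.9
```

The floor contact came at the expected height. Release and rise.

Call:
send_rows(steps=[0,0,0,0,0,0,30,0,0,0,0,0,0,35,0,0,0,0,0,0,45,0,0,0,0,0,0,55,0,0,-0.5,0,0,0,55,0,0,-2,0,0,0,55,0,0,-4,0,0,0,55,0,0,-4,0,0,0,55,0,0,-4,0,0,0,50], squeeze=30)

```text
clock: 8.02
ee_pos: [0.4298, -0.0424, 0.1672]
eef_rot: [0.614, 0.789, -0.0, -0.0]
force: [0.9, -0.0, 0.2]
opening: 0.0433
gripper_force: 0.0
```

Run:
```python
from h import *
s=sense();print(s['clock'],s['ee_pos'],s['opening'],s['force'])
im,m=save('wrist','w6.png')
print(w2px(m,[.4304,-.042,.031]))
c=cv2.resize(im[120:280,220:410,::-1],None,fx=3,fy=3);cv2.imwrite('pics/w6c.png',c)
plan([.5724,.2750,.165],grip=40,n=12)
```

```text
8.0167 [ 0.42983387 -0.04235298  0.16717108] 0.043259679385815056 [ 0.94983716 -0.01896392  0.18061011]
[315.30850647 184.62638994]
yaw 104.25 n 12
12 x [np.float64(2.28), np.float64(1.78), np.float64(0.09), 0, 0, np.float64(-0.0), 40]
```

View pics/w6c.png

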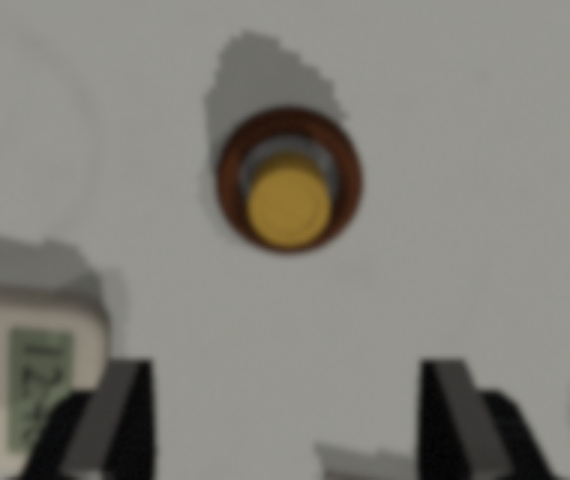

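The 100 g stands upright in its pot. Next is the 50 g on the 200.

Call:
send_rows(steps=[2.3,1.8,0.1,0,0,0,50,2.3,1.8,0,0,0,0,50,2.3,1.8,0,0,0,0,50,2.3,1.8,0,0,0,0,50,2.3,1.8,0,0,0,0,50,2.3,1.8,0,0,0,0,50,2.3,1.8,0,0,0,0,50,2.3,1.8,0,0,0,0,50,2.3,1.8,0,0,0,0,50,2.3,1.8,0,0,0,0,50,2.3,1.7,0,0,0,0,50,2.1,1.6,0,0,0,0,50])

```text
clock: 9.07
ee_pos: [0.5698, 0.2773, 0.1643]
eef_rot: [0.614, 0.789, 0.0, -0.0]
force: [0.3, 0.1, 0.5]
opening: 0.0426
gripper_force: 0.0
```

Call:
send_rows(steps=[0,0,0,0,0,0,50,0,0,0,0,0,0,50])

```text
clock: 9.23
ee_pos: [0.5693, 0.2766, 0.1635]
eef_rot: [0.613, 0.79, -0.001, -0.0]
force: [-1.2, -0.6, -0.3]
opening: 0.0427
gripper_force: 0.0
```

Run:
```python
from h import *
s=sense();print(s['clock'],s['ee_pos'],s['opening'],s['force'])
im,m=save('wrist','w7.png')
u,v=w2px(m,[.5724,.2752,.122]);print(u,v)
c=cv2.resize(im[140:300,220:410,::-1],None,fx=4,fy=4,interpolation=cv2.INTER_CUBIC);cv2.circle(c,(int((u-220)*4),int((v-140)*4)),3,(0,0,255),-1)
cv2.imwrite('pics/w7c.png',c)
plan([.5724,.2750,.109],grip=50,n=1)
```

```text
9.2333 [0.56934495 0.27660467 0.1635424 ] 0.04266317783453682 [-1.15093939 -0.56279908 -0.28034442]
318.4930985277787 226.5604076832013
yaw 104.3 n 1
1 x [np.float64(-0.15), np.float64(0.29), np.float64(5.49), 0, 0, np.float64(-0.0), 50]
```

View pics/w7c.png

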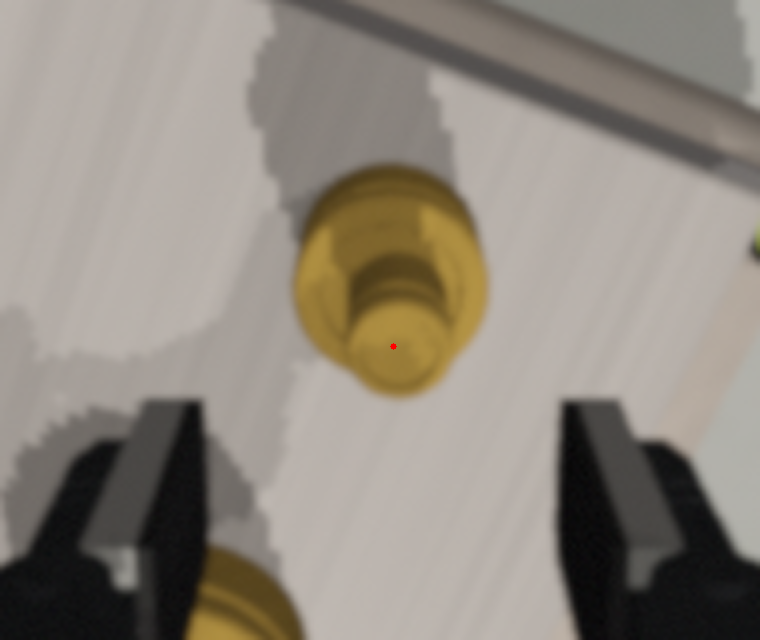

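The 50 g top is at crop (399,347), within 1 mm of the prediction. Shift, descend and grip.

Call:
send_rows(steps=[-0.15,0.3,1.5,0,0,0,50,0,0,2.5,0,0,0,50,0,0,1.5,0,0,0,50,0,0,0,0,0,0,42,0,0,0,0,0,0,35,0,0,0,0,0,0,28,0,0,0,0,0,0,20,0,0,0,0,0,0,10,0,0,0,0,0,0,5,0,0,0,0,0,0,5,0,0,0,0,0,0,5])

```text
clock: 10.2
ee_pos: [0.5732, 0.2749, 0.1113]
eef_rot: [0.614, 0.789, 0.001, 0.001]
force: [-1.0, -2.1, 7.2]
opening: 0.0154
gripper_force: 29.3
```

Call:
send_rows(steps=[0,0,-0.3,0,0,0,5,0,0,-0.5,0,0,0,5,0,0,-1.0,0,0,0,5,0,0,-1.5,0,0,0,5,0,0,-1.5,0,0,0,5,0,0,-1.0,0,0,0,5,0,0,0,0,0,0,5], squeeze=40)

```text
clock: 10.78
ee_pos: [0.5736, 0.2753, 0.1705]
eef_rot: [0.614, 0.789, 0.002, 0.001]
force: [0.7, -0.1, -1.1]
opening: 0.015
gripper_force: 39.0
```

Run:
```python
from h import *
s=sense();print(s['clock'],s['ee_pos'],s['opening'],s['gripper_force'],s['force'])
plan([.6192,-.2600,.13],grip=5,n=17)
```

```text
10.7833 [0.57356059 0.27534259 0.17047246] 0.015044226113194245 39.03256058692932 [ 0.65806201 -0.05328429 -1.14186059]
yaw 104.26 n 17
17 x [np.float64(-3.12), np.float64(-0.52), np.float64(0.24), 0, 0, np.float64(-0.0), 5]
```

Call:
send_rows(steps=[-1.0,-0.2,0,0,0,0,5,-2.0,-0.3,0,0,0,0,5,-3.0,-0.5,0,0,0,0,5,-3.4,-0.6,0,0,0,0,5,-3.4,-0.6,0,0,0,0,5,-3.4,-0.6,0,0,0,0,5,-3.4,-0.6,0,0,0,0,5,-3.4,-0.6,0,0,0,0,5,-3.4,-0.6,0,0,0,0,5,-3.4,-0.6,0,0,0,0,5,-3.4,-0.6,0,0,0,0,5,-3.4,-0.6,0.2,0,0,0,5])

```text
clock: 11.78
ee_pos: [0.6, -0.0979, 0.1645]
eef_rot: [0.614, 0.789, -0.0, -0.0]
force: [0.7, 0.6, -0.4]
opening: 0.0148
gripper_force: 39.0
```

Call:
send_rows(steps=[-3.4,-0.6,0.4,0,0,0,5,-3.4,-0.6,0.6,0,0,0,5,-3.2,-0.5,0.8,0,0,0,5,-2.5,-0.4,0.8,0,0,0,5,-1.8,-0.3,0.8,0,0,0,5,-1.0,-0.1,0.6,0,0,0,5,-0.5,0,0,0,0,0,5,0,0,0,0,0,0,5,0,0,0,0,0,0,5])

```text
clock: 12.53
ee_pos: [0.6154, -0.2543, 0.1255]
eef_rot: [0.614, 0.789, 0.0, -0.0]
force: [0.3, 0.1, -0.3]
opening: 0.0149
gripper_force: 39.1
```

```bash
cat > look.py <<'E'
from h import *
import sys
f,gx,gy,dia=sys.argv[1],*map(float,sys.argv[2:5])
s=sense();p=s['ee_pos'];print(s['clock'],p,s['force'],s['gripper_force'])
im,m=save('wrist',f+'.png')
b=potfind(im,m,(gx,gy),dia);print(b)
o=im[:,:,::-1].copy()
for r in(dia/2,dia/2-.005):cv2.polylines(o,[np.round(circ(m,b[1],.016,r)).astype(int)],True,(0,255,0),1)
cv2.imwrite('pics/'+f+'c.png',cv2.resize(o[100:310,190:440],None,fx=2.8,fy=2.8))
plan([b[1][0],b[1][1],p[2]],n=1)
E
python3 look.py w8 .6192 -.2600 .0414
```

```text
12.5333 [ 0.61543164 -0.2542972   0.12551588] [ 0.28058215  0.1017951  -0.32137783] 39.051473736763
(np.float32(2.5500002), (np.float64(0.6212), np.float64(-0.2605)))
yaw 104.31 n 1
1 x [np.float64(-0.77), np.float64(0.38), np.float64(0.03), 0, 0, np.float64(-0.0), 100]
```

View pics/w8c.png

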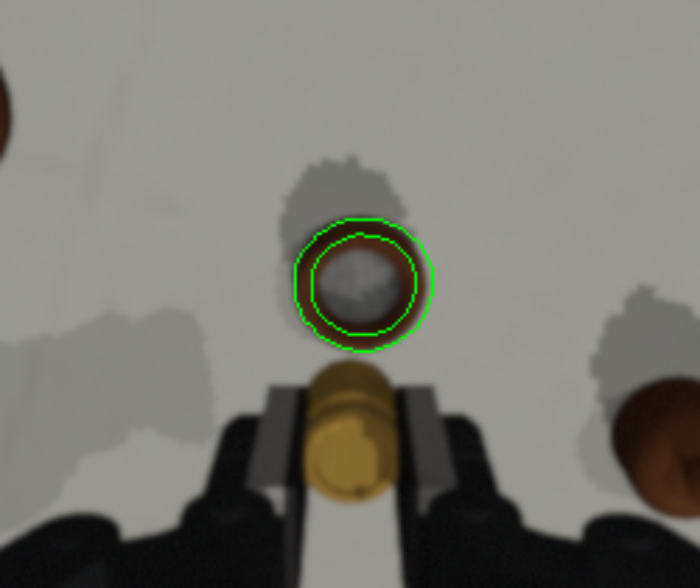

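The pot is ringed well (the ring sits about 1 px right) and the 50 g is upright in the grip. I'll centre and lower it.

Call:
send_rows(steps=[-0.8,0.3,0.5,0,0,0,5,0,0,1.8,0,0,0,5,0,0,2,0,0,0,5,0,0,2,0,0,0,5,0,0,1.8,0,0,0,5,0,0,1.1,0,0,0,5,0,0,0.5,0,0,0,5,0,0,0,0,0,0,5,0,0,0,0,0,0,5])

```text
clock: 13.33
ee_pos: [0.6208, -0.2619, 0.0291]
eef_rot: [0.614, 0.789, 0.0, 0.0]
force: [-0.3, 0.0, -0.2]
opening: 0.0149
gripper_force: 39.1
```

Call:
send_rows(steps=[0,0,0.1,0,0,0,5,0,0,0.1,0,0,0,5,0,0,0.1,0,0,0,5,0,0,0,0,0,0,5,0,0,0,0,0,0,5])

```text
clock: 13.75
ee_pos: [0.6204, -0.262, 0.0255]
eef_rot: [0.614, 0.789, 0.0, 0.0]
force: [0.6, -1.3, -0.3]
opening: 0.015
gripper_force: 39.1
```

Call:
send_rows(steps=[0,0,0.1,0,0,0,5,0,0,0.1,0,0,0,5,0,0,0.1,0,0,0,5,0,0,0.1,0,0,0,5,0,0,0,0,0,0,5,0,0,0,0,0,0,5])

```text
clock: 14.25
ee_pos: [0.6202, -0.2619, 0.0211]
eef_rot: [0.614, 0.789, -0.0, -0.0]
force: [0.3, -0.3, -0.9]
opening: 0.015
gripper_force: 39.1
```

Call:
send_rows(steps=[0,0,0.1,0,0,0,5,0,0,0,0,0,0,5,0,0,0,0,0,0,5])

```text
clock: 14.5
ee_pos: [0.6204, -0.2619, 0.0204]
eef_rot: [0.614, 0.789, 0.0, 0.0]
force: [-0.2, -0.8, 1.8]
opening: 0.0151
gripper_force: 39.3
```

Call:
send_rows(steps=[0,0,0,0,0,0,20,0,0,0,0,0,0,28,0,0,0,0,0,0,38,0,0,0,0,0,0,45,0,0,-0.5,0,0,0,45,0,0,-2,0,0,0,45,0,0,-4,0,0,0,60,0,0,-4,0,0,0,80,0,0,-4,0,0,0,85], squeeze=40)

```text
clock: 15.25
ee_pos: [0.6198, -0.2617, 0.1672]
eef_rot: [0.614, 0.789, -0.0, -0.0]
force: [0.8, 0.4, -0.3]
opening: 0.0724
gripper_force: 0.0
```

Run:
```python
from h import *
s=sense();print(s['clock'],s['ee_pos'],s['opening'],s['force'])
im,m=save('wrist','w9.png')
w=im.astype(int);br=((w[:,:,0]-w[:,:,2]>60)&(w[:,:,1]-w[:,:,2]>40)).astype(np.uint8)
n,l,st,ce=cv2.connectedComponentsWithStats(br)
print([(st[i],ce[i].round(1)) for i in range(1,n) if st[i,4]>60], w2px(m,[.6205,-.261,.031]))
plan([.5505,.1785,.165],grip=85,n=12)
```

```text
15.25 [ 0.61978876 -0.26172309  0.16717761] 0.07238392707303028 [ 0.81562211  0.3625361  -0.28883578]
[(array([307, 176,  18,  19, 279], dtype=int32), array([315.5, 185.4]))] [315.53302643 184.31578001]
yaw 104.25 n 12
12 x [np.float64(3.71), np.float64(0.33), np.float64(0.1), 0, 0, np.float64(-0.0), 85]
```

The 50 g blob is at (315.5,185.4), compared with (315.5,184.3) expected, so it is seated. Back to the 500.

Call:
send_rows(steps=[3.7,0.3,0,0,0,0,88,3.7,0.3,0,0,0,0,88,3.7,0.3,0,0,0,0,88,3.7,0.3,0,0,0,0,88,3.7,0.3,0,0,0,0,88,3.7,0.3,0,0,0,0,88,3.7,0.3,0,0,0,0,88,3.7,0.3,0,0,0,0,88,3.7,0.3,0,0,0,0,88,3.7,0.3,0,0,0,0,88,3.7,0.3,0,0,0,0,88,3.5,0.5,0,0,0,0,88])

```text
clock: 16.3
ee_pos: [0.5475, 0.1777, 0.1661]
eef_rot: [0.614, 0.789, 0.0, 0.0]
force: [1.0, -0.3, -0.1]
opening: 0.0752
gripper_force: 0.0
```

Call:
send_rows(steps=[0,0,0,0,0,0,88,0,0,0,0,0,0,88])

```text
clock: 16.47
ee_pos: [0.5479, 0.1776, 0.1656]
eef_rot: [0.613, 0.79, 0.0, 0.0]
force: [-0.2, -0.6, -0.2]
opening: 0.0748
gripper_force: 0.0
```

```bash
cat > wt.py <<'E'
from h import *
import sys
f,z,r=sys.argv[1],float(sys.argv[2]),float(sys.argv[3])
s=sense();p=s['ee_pos'];print(s['clock'],p,s['opening'])
im,m=save('wrist',f+'.png')
w=im.astype(int);br=((w[:,:,0]-w[:,:,2]>45)&(w[:,:,1]-w[:,:,2]>30)).astype(np.uint8)
n,l,st,ce=cv2.connectedComponentsWithStats(br)
for i in range(1,n):
    if st[i,4]<200: continue
    obs=(l==i)
    g=px2w(m,*ce[i],z-.01)[:2]; best=None
    for step,rng in((.002,.012),(.0005,.002)):   # silhouette of the cylinder: hull of top and bottom circles
        c0=g if best is None else best[1]
        for dx in np.arange(-rng,rng+1e-9,step):
            for dy in np.arange(-rng,rng+1e-9,step):
                c=c0+[dx,dy]; k=np.zeros((400,640),np.uint8)
                h=cv2.convexHull(np.round(np.r_[circ(m,c,z,r),circ(m,c,z-.025,r)]).astype(np.int32))
                cv2.fillConvexPoly(k,h,1); q=(k.astype(bool)&obs).sum()/(k.astype(bool)|obs).sum()
                if best is None or q>best[0]: best=(q,c)
    print(st[i],ce[i],best); plan([*best[1],p[2]],n=1)
E
python3 wt.py w10 .097 .0275
```

```text
16.4667 [0.54788696 0.17756488 0.16559427] 0.07476667809715751
[ 361   46   57   58 2635] [388.86527514  75.03833017] (np.float64(0.4087806391560658), array([0.5714211 , 0.26489251]))
yaw 104.35 n 1
1 x [np.float64(8.01), np.float64(4.45), np.float64(-0.0), 0, 0, np.float64(-0.0), 100]
[480  71  18  20 266] [488.71804511  80.77067669] (np.float64(0.03749647589512264), array([0.62720403, 0.27540366]))
yaw 104.35 n 1
1 x [np.float64(7.64), np.float64(10.11), np.float64(-0.0), 0, 0, np.float64(-0.0), 100]
[ 281  169   76   77 4548] [318.38236588 207.81926121] (np.float64(0.9128689018269424), array([0.55085841, 0.17546116]))
yaw 104.35 n 1
1 x [np.float64(-0.15), np.float64(0.24), np.float64(-0.0), 0, 0, np.float64(-0.0), 100]
[ 525  235  115  121 6985] [589.6452398 289.8940587] (np.float64(0.6800864631180762), array([0.78259226, 0.16788067]))
yaw 104.35 n 1
1 x [np.float64(-6.63), np.float64(22.5), np.float64(-0.0), 0, 0, np.float64(-0.0), 100]
```

The 500 is at about (0.551,0.177). Descend to grip it near the top.

Call:
send_rows(steps=[-0.05,0.25,1.5,0,0,0,88,0,0,2.5,0,0,0,88,0,0,2.5,0,0,0,88,0,0,1.5,0,0,0,88,0,0,0.5,0,0,0,85,0,0,0,0,0,0,80,0,0,0,0,0,0,70,0,0,0,0,0,0,60,0,0,0,0,0,0,55,0,0,0,0,0,0,50,0,0,0,0,0,0,50,0,0,0,0,0,0,50])

```text
clock: 17.52
ee_pos: [0.5516, 0.1756, 0.0821]
eef_rot: [0.614, 0.789, 0.001, 0.001]
force: [-1.9, -4.1, 5.9]
opening: 0.0531
gripper_force: 43.4
```

Run:
```python
from h import *
s=sense();print(s['clock'],s['ee_pos'],s['opening'],s['gripper_force'],s['force'])
im,m=save('wrist','w11.png')
cv2.imwrite('pics/w11c.png',cv2.resize(im[150:330,190:440,::-1],None,fx=3,fy=3,interpolation=cv2.INTER_CUBIC))
```

```text
17.5167 [0.5515855  0.17561566 0.0821276 ] 0.0530910200166267 43.35613310337067 [-1.91894534 -4.0613583   5.93354942]
```

View pics/w11c.png

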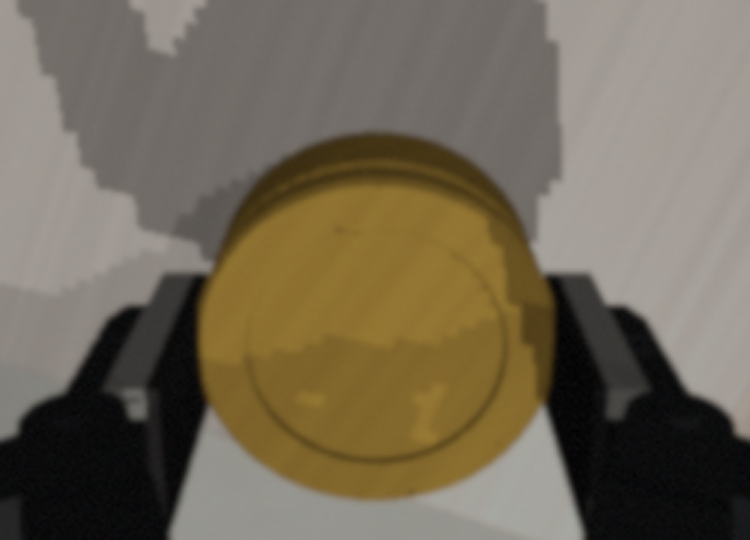

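Gripped centrally: the top face is centred near (315.7,262.5). Lift.

Call:
send_rows(steps=[0,0,0,0,0,0,45,0,0,-0.2,0,0,0,45,0,0,-0.4,0,0,0,45,0,0,-0.8,0,0,0,45,0,0,-1.0,0,0,0,45,0,0,-1.0,0,0,0,45,0,0,-1.0,0,0,0,45,0,0,-0.6,0,0,0,45,0,0,0,0,0,0,45], squeeze=70)

```text
clock: 18.32
ee_pos: [0.5517, 0.1763, 0.1325]
eef_rot: [0.614, 0.789, 0.001, 0.001]
force: [0.1, 0.1, -3.6]
opening: 0.052
gripper_force: 74.0
```

Run:
```python
from h import *
s=sense();p=s['ee_pos'];print(s['clock'],p,s['opening'],s['gripper_force'],s['force'])
im,m=save('wrist','w12.png')
w=im.astype(int);br=((w[:,:,0]-w[:,:,2]>45)&(w[:,:,1]-w[:,:,2]>30)).astype(np.uint8)
n,l,st,ce=cv2.connectedComponentsWithStats(br)
print([(st[i],ce[i].round(1)) for i in range(1,n) if st[i,4]>3000])
print('offs',px2w(m,315.5,262.5,p[2]+.0149)-p)
plan([.5915,-.080,.125],grip=45,n=12)
```

```text
18.3167 [0.55169262 0.1762624  0.1325078 ] 0.05201568711421925 74.00369167327881 [ 0.11042931  0.08005227 -3.59470325]
[(array([ 362,   29,   69,   71, 3822], dtype=int32), array([396. ,  65.1])), (array([  257,   196,   117,   120, 10881], dtype=int32), array([315.2, 257.7])), (array([ 536,  248,  104,  144, 7620], dtype=int32), array([599.9, 313.6]))]
offs [-0.00026645  0.00360989  0.0149    ]
yaw 104.26 n 12
12 x [np.float64(-2.15), np.float64(-0.2), np.float64(0.05), 0, 0, np.float64(-0.0), 45]
```

Call:
send_rows(steps=[-0.6,-0.1,0,0,0,0,45,-1.3,-0.1,0,0,0,0,45,-2.0,-0.2,0,0,0,0,45,-2.6,-0.2,0,0,0,0,45,-3.0,-0.3,0,0,0,0,45,-3.0,-0.3,0,0,0,0,45,-3.0,-0.3,0,0,0,0,45,-3.0,-0.3,0,0,0,0,45,-2.6,-0.2,0,0,0,0,45,-2.0,-0.2,0,0,0,0,45,-1.5,-0.1,0,0,0,0,45,-1.0,-0.1,0,0,0,0,45])

```text
clock: 19.37
ee_pos: [0.5903, -0.0804, 0.1297]
eef_rot: [0.615, 0.789, -0.0, -0.0]
force: [-0.4, -0.0, -4.5]
opening: 0.0522
gripper_force: 74.0
```

Call:
send_rows(steps=[-0.5,0,0.3,0,0,0,45,0,0,0,0,0,0,45,0,0,0,0,0,0,45])

```text
clock: 19.62
ee_pos: [0.5916, -0.0824, 0.1268]
eef_rot: [0.614, 0.789, -0.0, -0.0]
force: [-0.3, -0.0, -5.0]
opening: 0.0523
gripper_force: 74.0
```

```bash
python3 look.py w13 .5915 -.082 .079
python3 - <<'E'
from h import *
im=cv2.imread('pics/w13.png');w=im[:,:,::-1].astype(int);br=((w[:,:,0]-w[:,:,2]>45)&(w[:,:,1]-w[:,:,2]>30)).astype(np.uint8)
n,l,st,ce=cv2.connectedComponentsWithStats(br)
print([(st[i],ce[i].round(1)) for i in range(1,n) if st[i,4]>3000])
E
```

```text
19.6167 [ 0.59161742 -0.08239353  0.12678411] [-0.31968474 -0.01779716 -5.01351456] 74.03826713562012
(np.float32(1.625), (np.float64(0.592), np.float64(-0.0835)))
yaw 104.3 n 1
1 x [np.float64(-0.15), np.float64(-0.0), np.float64(0.03), 0, 0, np.float64(-0.0), 100]
[(array([  256,   195,   118,   121, 11115], dtype=int32), array([315.1, 256.7]))]
```

Call:
send_rows(steps=[-0.2,0,0.5,0,0,0,45,0,0,1.4,0,0,0,45,0,0,2,0,0,0,45,0,0,2,0,0,0,45,0,0,1.8,0,0,0,45,0,0,1.2,0,0,0,45,0,0,0.8,0,0,0,45,0,0,0.4,0,0,0,45,0,0,0,0,0,0,45,0,0,0,0,0,0,45])

```text
clock: 20.5
ee_pos: [0.5928, -0.0848, 0.0271]
eef_rot: [0.614, 0.789, 0.0, 0.0]
force: [0.2, 0.1, -5.3]
opening: 0.0518
gripper_force: 74.1
```

Call:
send_rows(steps=[0,0,0.1,0,0,0,45,0,0,0.1,0,0,0,45,0,0,0.1,0,0,0,45,0,0,0,0,0,0,45,0,0,0,0,0,0,45])

```text
clock: 20.92
ee_pos: [0.5924, -0.0849, 0.0234]
eef_rot: [0.614, 0.789, 0.0, 0.0]
force: [-0.3, -0.1, -4.7]
opening: 0.0521
gripper_force: 74.1
```

Call:
send_rows(steps=[0,0,0.1,0,0,0,45,0,0,0.1,0,0,0,45,0,0,0.1,0,0,0,45,0,0,0.1,0,0,0,45,0,0,0.1,0,0,0,45,0,0,0,0,0,0,45,0,0,0,0,0,0,45])

```text
clock: 21.5
ee_pos: [0.5923, -0.0849, 0.0182]
eef_rot: [0.614, 0.789, -0.0, -0.0]
force: [-0.8, -0.8, -4.9]
opening: 0.0518
gripper_force: 74.1
```

Call:
send_rows(steps=[0,0,0.1,0,0,0,45,0,0,0,0,0,0,45,0,0,0,0,0,0,45])

```text
clock: 21.75
ee_pos: [0.5923, -0.0849, 0.0173]
eef_rot: [0.614, 0.789, -0.0, -0.0]
force: [-0.3, -0.6, -4.6]
opening: 0.0523
gripper_force: 74.1
```

Call:
send_rows(steps=[0,0,0.1,0,0,0,45,0,0,0,0,0,0,45,0,0,0,0,0,0,45])

```text
clock: 22.0
ee_pos: [0.5925, -0.0849, 0.0165]
eef_rot: [0.614, 0.789, 0.0, 0.0]
force: [-0.4, 0.4, -2.5]
opening: 0.0521
gripper_force: 74.1
```

Call:
send_rows(steps=[0,0,0.1,0,0,0,45,0,0,0,0,0,0,45,0,0,0,0,0,0,45])

```text
clock: 22.25
ee_pos: [0.5925, -0.0849, 0.0165]
eef_rot: [0.614, 0.789, 0.0, 0.0]
force: [-3.9, 0.2, 4.2]
opening: 0.0523
gripper_force: 75.3
```

Seated at the expected height. Release.

Call:
send_rows(steps=[0,0,0,0,0,0,66,0,0,0,0,0,0,72,0,0,0,0,0,0,80,0,0,0,0,0,0,88,0,0,-0.5,0,0,0,88,0,0,-2,0,0,0,88,0,0,-4,0,0,0,88,0,0,-4,0,0,0,80,0,0,-4,0,0,0,70], squeeze=40)

```text
clock: 23.0
ee_pos: [0.5918, -0.0848, 0.1622]
eef_rot: [0.614, 0.789, -0.0, -0.0]
force: [0.8, -0.6, -0.1]
opening: 0.0598
gripper_force: 0.0
```

```bash
python3 wt.py w14 .031 .0275 | head -3
python3 - <<'E'
from h import *
im=cv2.imread('pics/w14.png')[:,:,::-1]
print(potfind(im,camera_model('wrist'),(.592,-.083),.079))
plan([.5715,.2755,.165],n=12)
E
```

```text
23.0 [ 0.5918161  -0.08480971  0.16215463] 0.059829174883690946
[ 592    0   48   68 2096] [621.77958015  30.77051527] (np.float64(0.8020533880903491), array([0.81550898, 0.1140848 ]))
yaw 104.25 n 1
(np.float32(2.65), (np.float64(0.596), np.float64(-0.0845)))
yaw 104.25 n 12
12 x [np.float64(2.96), np.float64(0.56), np.float64(0.05), 0, 0, np.float64(-0.0), 100]
```

Call:
send_rows(steps=[3.0,0.5,0,0,0,0,68,3.0,0.5,0,0,0,0,68,3.0,0.5,0,0,0,0,68,3.0,0.5,0,0,0,0,68,3.0,0.5,0,0,0,0,68,3.0,0.5,0,0,0,0,68,3.0,0.5,0,0,0,0,68,3.0,0.6,0,0,0,0,68,3.0,0.6,0,0,0,0,68,3.0,0.6,0,0,0,0,68,3.0,0.7,0,0,0,0,68,2.6,0.7,0,0,0,0,68])

```text
clock: 24.05
ee_pos: [0.5692, 0.2786, 0.1607]
eef_rot: [0.614, 0.79, 0.0, 0.0]
force: [-0.2, -0.4, 0.5]
opening: 0.0581
gripper_force: 0.0
```

Call:
send_rows(steps=[0,0,0,0,0,0,68,0,0,0,0,0,0,68])

```text
clock: 24.22
ee_pos: [0.5693, 0.278, 0.1601]
eef_rot: [0.613, 0.79, -0.0, -0.0]
force: [-0.1, 0.3, 0.5]
opening: 0.0582
gripper_force: 0.0
```

```bash
python3 wt.py w15 .097 .0175
```

```text
24.2167 [0.5693176  0.27799214 0.16013869] 0.05818518177492928
[ 293  185   49   54 2078] [316.88450433 212.14340712] (np.float64(0.8910338910338911), array([0.57149971, 0.27419643]))
yaw 104.31 n 1
1 x [np.float64(-0.31), np.float64(0.13), np.float64(0.01), 0, 0, np.float64(-0.0), 100]
[410 192  17  17 217] [417.99078341 200.49769585] (np.float64(0.0868), array([0.62836263, 0.29422403]))
yaw 104.31 n 1
1 x [np.float64(0.22), np.float64(6.13), np.float64(0.01), 0, 0, np.float64(-0.0), 100]
[449 376  38  24 474] [467.62447257 391.43037975] (np.float64(0.5642256902761105), array([0.75479629, 0.1323754 ]))
yaw 104.31 n 1
1 x [np.float64(-18.59), np.float64(14.38), np.float64(0.01), 0, 0, np.float64(-0.0), 100]
```

Call:
send_rows(steps=[-0.3,0.15,1.5,0,0,0,68,0,0,2.5,0,0,0,68,0,0,2.2,0,0,0,68,0,0,1.2,0,0,0,68,0,0,0.4,0,0,0,60,0,0,0,0,0,0,52,0,0,0,0,0,0,45,0,0,0,0,0,0,38,0,0,0,0,0,0,30,0,0,0,0,0,0,25,0,0,0,0,0,0,25,0,0,0,0,0,0,25])

```text
clock: 25.27
ee_pos: [0.5726, 0.2742, 0.0841]
eef_rot: [0.614, 0.789, 0.001, 0.001]
force: [-0.4, -2.5, 6.4]
opening: 0.0331
gripper_force: 39.7
```

Call:
send_rows(steps=[0,0,0,0,0,0,25,0,0,-0.2,0,0,0,25,0,0,-0.4,0,0,0,25,0,0,-0.8,0,0,0,25,0,0,-1.0,0,0,0,25,0,0,-1.0,0,0,0,25,0,0,-1.0,0,0,0,25,0,0,-0.6,0,0,0,25,0,0,0,0,0,0,25], squeeze=50)

```text
clock: 26.02
ee_pos: [0.5725, 0.2745, 0.1346]
eef_rot: [0.614, 0.789, 0.001, 0.001]
force: [1.1, 0.3, -1.4]
opening: 0.0326
gripper_force: 49.8
```

Run:
```python
from h import *
s=sense();p=s['ee_pos'];print(s['clock'],p,s['opening'],s['gripper_force'],s['force'])
im,m=save('wrist','w16.png')
w=im.astype(int);br=((w[:,:,0]-w[:,:,2]>45)&(w[:,:,1]-w[:,:,2]>30)).astype(np.uint8)
n,l,st,ce=cv2.connectedComponentsWithStats(br)
print([(st[i],ce[i].round(1)) for i in range(1,n) if st[i,4]>2000])
plan([.4793,-.2360,.13],n=18)
```

```text
26.0167 [0.57253573 0.2745336  0.13460278] 0.032612347679536684 49.82127785682678 [ 1.0558321   0.27229891 -1.35140528]
[(array([ 278,  213,   74,   83, 4836], dtype=int32), array([315. , 255.2]))]
yaw 104.25 n 18
18 x [np.float64(-2.62), np.float64(-1.2), np.float64(0.02), 0, 0, np.float64(-0.0), 100]
```

Call:
send_rows(steps=[-0.8,-0.4,0,0,0,0,25,-1.8,-0.8,0,0,0,0,25,-2.6,-1.2,0,0,0,0,25,-3.2,-1.5,0,0,0,0,25,-3.2,-1.5,0,0,0,0,25,-3.2,-1.5,0,0,0,0,25,-3.2,-1.5,0,0,0,0,25,-3.2,-1.5,0,0,0,0,25,-3.2,-1.5,0,0,0,0,25,-3.2,-1.5,0,0,0,0,25,-3.2,-1.5,0,0,0,0,25,-3.2,-1.5,0,0,0,0,25])

```text
clock: 27.07
ee_pos: [0.5, -0.0964, 0.1317]
eef_rot: [0.614, 0.789, -0.0, -0.0]
force: [0.9, -0.6, -2.5]
opening: 0.0325
gripper_force: 49.9
```

Call:
send_rows(steps=[-3.2,-1.5,0,0,0,0,25,-3.0,-1.3,0,0,0,0,25,-2.4,-1.0,0,0,0,0,25,-1.6,-0.6,0.2,0,0,0,25,-0.8,-0.3,0.2,0,0,0,25,0,0,0,0,0,0,25,0,0,0,0,0,0,25,0,0,0,0,0,0,25])

```text
clock: 27.73
ee_pos: [0.4829, -0.2118, 0.1281]
eef_rot: [0.614, 0.79, 0.0, -0.0]
force: [0.5, 0.4, -2.0]
opening: 0.0328
gripper_force: 50.0
```

```bash
python3 look.py w17 .479 -.2415 .059
```

```text
27.7333 [ 0.48291837 -0.21179945  0.12811732] [ 0.49976591  0.44381048 -2.01558257] 49.95904505252838
(np.float32(1.9000001), (np.float64(0.48), np.float64(-0.2415)))
yaw 104.33 n 1
1 x [np.float64(-2.82), np.float64(-1.03), np.float64(0.01), 0, 0, np.float64(-0.0), 100]
```

View pics/w17c.png

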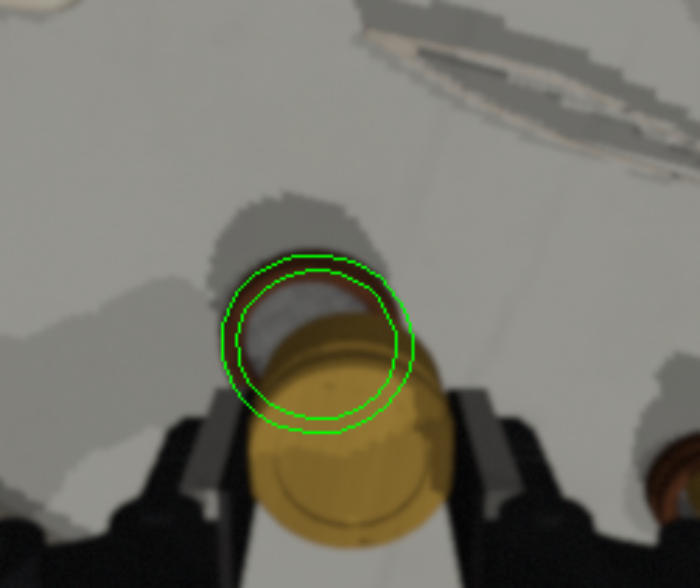

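The fit is a little right of and below the pot rim (about 1 mm). Move over it and re-measure.

Call:
send_rows(steps=[-1.4,-0.6,0,0,0,0,25,-1.3,-0.5,0,0,0,0,25,0,0,0,0,0,0,25,0,0,0,0,0,0,25])

```text
clock: 28.12
ee_pos: [0.479, -0.2417, 0.1283]
eef_rot: [0.614, 0.789, 0.0, -0.0]
force: [1.1, -0.5, -1.9]
opening: 0.0331
gripper_force: 50.0
```

```bash
python3 look.py w18 .479 -.2405 .059
```

```text
28.1167 [ 0.47898665 -0.24172149  0.12826288] [ 1.08097343 -0.49482788 -1.85099977] 49.9826842546463
(np.float32(2.2), (np.float64(0.477), np.float64(-0.242)))
yaw 104.24 n 1
1 x [np.float64(-0.01), np.float64(-0.21), np.float64(-0.0), 0, 0, np.float64(-0.0), 100]
```

Call:
send_rows(steps=[0,-0.1,0.5,0,0,0,25,0,0,1.5,0,0,0,25,0,0,2,0,0,0,25,0,0,2,0,0,0,25,0,0,1.8,0,0,0,25,0,0,1.3,0,0,0,25,0,0,0.8,0,0,0,25,0,0,0.4,0,0,0,25,0,0,0,0,0,0,25,0,0,0,0,0,0,25])

```text
clock: 29.0
ee_pos: [0.4783, -0.2419, 0.0259]
eef_rot: [0.614, 0.789, 0.0, 0.0]
force: [-0.2, 0.3, -1.6]
opening: 0.0326
gripper_force: 49.9
```

Call:
send_rows(steps=[0,0,0.1,0,0,0,25,0,0,0.1,0,0,0,25,0,0,0.1,0,0,0,25,0,0,0,0,0,0,25,0,0,0,0,0,0,25])

```text
clock: 29.42
ee_pos: [0.478, -0.2419, 0.0224]
eef_rot: [0.614, 0.789, 0.0, 0.0]
force: [0.3, 0.2, -2.1]
opening: 0.0324
gripper_force: 49.9
```

Call:
send_rows(steps=[0,0,0.1,0,0,0,25,0,0,0.1,0,0,0,25,0,0,0.1,0,0,0,25,0,0,0,0,0,0,25,0,0,0,0,0,0,25])

```text
clock: 29.83
ee_pos: [0.4779, -0.2418, 0.0191]
eef_rot: [0.614, 0.789, -0.0, -0.0]
force: [-0.1, -0.5, -2.1]
opening: 0.0329
gripper_force: 49.9
```

Call:
send_rows(steps=[0,0,0.1,0,0,0,25,0,0,0,0,0,0,25,0,0,0,0,0,0,25])

```text
clock: 30.08
ee_pos: [0.478, -0.2419, 0.0182]
eef_rot: [0.614, 0.789, -0.0, -0.0]
force: [-0.4, -0.7, -2.6]
opening: 0.0328
gripper_force: 50.1
```

Call:
send_rows(steps=[0,0,0.1,0,0,0,25,0,0,0,0,0,0,25,0,0,0,0,0,0,25])

```text
clock: 30.33
ee_pos: [0.478, -0.2419, 0.0181]
eef_rot: [0.614, 0.789, 0.0, 0.0]
force: [-3.5, 1.8, 6.7]
opening: 0.0329
gripper_force: 50.8
```

Contact at the expected height. Release and rise clear.

Call:
send_rows(steps=[0,0,0,0,0,0,42,0,0,0,0,0,0,48,0,0,0,0,0,0,56,0,0,0,0,0,0,66,0,0,-0.5,0,0,0,66,0,0,-2,0,0,0,66,0,0,-4,0,0,0,66,0,0,-4,0,0,0,66,0,0,-4,0,0,0,66,0,0,-3,0,0,0,66])

```text
clock: 31.17
ee_pos: [0.4782, -0.242, 0.1962]
eef_rot: [0.614, 0.789, 0.0, 0.001]
force: [0.6, 0.2, 0.1]
opening: 0.0563
gripper_force: 0.0
```

Call:
send_rows(steps=[-3,3,-1,0,0,0,66,-3,3,-1,0,0,0,66,-3,3,-1,0,0,0,66,0,0,0,0,0,0,66,0,0,0,0,0,0,66])

```text
clock: 31.58
ee_pos: [0.5827, -0.3042, 0.2181]
eef_rot: [0.614, 0.789, -0.0, -0.002]
force: [-1.2, 0.4, 0.6]
opening: 0.0563
gripper_force: 0.0
```

Run:
```python
from h import *
s=sense();p=s['ee_pos'];print(s['clock'],p,s['opening'])
P={'500':((.592,-.083),.0275),'200':((.4785,-.2415),.0175),'100':((.4304,-.042),.0123),'50':((.6205,-.261),.0087)}
for cam in('top','side'):
    im,m=save(cam,cam+'9.png');w=im.astype(int);br=((w[:,:,0]-w[:,:,2]>45)&(w[:,:,1]-w[:,:,2]>30)).astype(np.uint8)
    n,l,st,ce=cv2.connectedComponentsWithStats(br)
    for k,(c,r) in P.items():
        kk=np.zeros((400,640),np.uint8);h=cv2.convexHull(np.round(np.r_[circ(m,c,.031,r),circ(m,c,.016,r)]).astype(np.int32));cv2.fillConvexPoly(kk,h,1)
        mo=cv2.moments(kk,True);e=np.array([mo['m10'],mo['m01']])/mo['m00']
        i=1+np.argmin(np.linalg.norm(ce[1:]-e,axis=1)-(st[1:,4]>20)*5)
        print(cam,k,'exp',e.round(1),kk.sum(),'obs',ce[i].round(1),st[i])
```

```text
31.5833 [ 0.58269301 -0.30417349  0.21811173] 0.05634409556788789
top 500 exp [362.4 183.3] 385 obs [363.2 182.7] [353 172  22  22 366]
top 200 exp [422.8 225.7] 184 obs [423.1 225.9] [416 220  16  13 169]
top 100 exp [347.4 244.4] 90 obs [349.4 243.9] [345 240  10   9  80]
top 50 exp [428.7 172.5] 59 obs [429.9 172.1] [426 169   9   7  49]
side 500 exp [317.8 198.4] 346 obs [317.4 198.4] [308 191  21  17 284]
side 200 exp [380.  179.3] 150 obs [380.1 179.5] [375 175  12  11 104]
side 100 exp [373.3 221.6] 127 obs [373.1 222. ] [369 216  10  13 104]
side 50 exp [335.1 166.5] 54 obs [335.7 166.8] [334 164   5   7  30]
```

Both cameras show all four weights seated in their pots at the right height, and the arm is clear.

```bash
python3 -c "
from workcell import job_done
print(job_done())"
```

```text
the job is handed in; nothing more can be done
None
```

All four weights are in their own pots, upright and released, the arm is clear, and the job was handed in at about 32 s of the 106 s; the hand-in gave no verdict.

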